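# Rock the jammed locating block out of its tile jig

### The job

The wooden locating block is jammed in the pocket of the metal tile jig, because two stiff sliding jaws reach into notches in its left and right sides. Take the block by its top and rock it firmly to both sides, towards each jaw in turn, until it has pushed both jaws back, then draw it straight up and finish holding it still and upright, straight above its pocket with its foot just clear of everything on the jig. Do not touch the jaws with the robot, and leave the jars and the pounce bag beside the jig where they stand.

Things in the scene. Friction and masses are not known exactly. Their poses are not given: they have to be found in the camera images.
- fixture: Tile jig fixed to the table: aluminium base 84 (its x) by 170 (its y) by 18 mm thick, origin at the centre of its underside, on the table. A grey guide 44 mm wide in x stands 32 to 62 mm from the middle on either side along y; the guides' tops, with screw heads 57 mm above the table, are the jig's highest parts. The jaws slide and the block rocks along its y. Yaw -0.5 to 0.4 rad.
- pocket (a point): Middle of the pocket's floor, 8 mm above the table, on the jig's centre line; axes as the jig's. The pocket is 42 mm (x) by 34 mm (y), 10 mm deep.
- locating_block: Loose wooden block 40 (its x) by 32 (its y) by 100 mm tall, 0.14 to 0.28 kg, origin at the centre of its underside, axes as the jig's at the start. It stands in the pocket with 1 mm play all round, on a foot pad 18 mm wide in y and 3 mm thick, so it can rock in y. From 28 to 46.5 mm up, each y side has a notch 3.8 mm deep that a jaw reaches into; a straight pull does not free it.
- block_grip (a point): Point on the block's axis 84 mm above its underside, where to grip it: best across its 40 mm, fingers on its +x and -x faces, so none comes over a jaw. Plain 40 by 32 mm section from 46.5 mm up. Leaning the block about 0.17 rad (10 degrees) to one side from upright, its foot staying down in the pocket, pushes that side's jaw fully back. Both must be back before it comes out.
- jaw_left: Steel bar 20 mm wide, 10 mm high with round end knob, sliding along the jig's y in the +y guide; origin at the middle of its inner end face, 46 mm above the table. Inner end at y = +13 to +13.8 mm in the jig's frame at the start, +17.5 mm fully back; the upright, centred block's side face is at +16 mm. No spring: 5 N moves it and it stays where pushed.
- jaw_right: The same bar on the jig's -y side: inner end at y = -13 to -13.8 mm in the jig's frame at the start, -17.5 mm when fully back; origin at the middle of its inner end face.
- water_jar: Bystander: small jar 54 mm wide, 61 mm tall, origin at the centre of its underside.
- pigment_jar: Bystander: round pigment jar 39 mm wide, 46 mm tall, origin at the centre of its underside.
- pounce_bag: Bystander: small black tied pounce bag 35 by 39 mm, 40 mm tall, origin at the centre of its underside.
Things that resemble listed ones, but are neither listed nor needed, are in the scene too. What is meant by the locating_block is not purple, and is the smaller of those in its own colour.

How it is judged:
By the outcome, as a careful person would: the job done as asked, in the order asked, and still so for the second after the job is handed in, while the arm keeps its last pose, push and grip.
It also fails if it takes over 38 s, if anything falls off the work surface, if the arm or the gripper's body presses on something with over 40 N, if the wrist force passes 120 N, or if a joint passes its speed limit or range.

### The arm

A 6-joint arm with a two-finger parallel gripper is mounted at the origin on a cart in front of the work surface, level with it; the furniture and walls round the work are solid. World frame = base frame: x ahead of the robot, y to its left, z up, the work surface at z = 0. Lengths are in m, angles in rad, forces in N, time in s.
With the tool pointing down it reaches from about 0.225 to 0.875 m from the base axis. Payload 3.4 kg.
Tool frame: the origin (TCP) lies midway between the tips of the shut fingers; the grasp point (between the pads) lies 19 mm behind it (manip.grasp_offset is the distance from the TCP to the grasp point, in m); x points along the fingers, y is the direction in which the jaws open and shut, and the axes are right-handed (so a half turn about x gives the same grasp; the last joint's range is limited). The gripper opens to 85 mm and grips with 20 to 120 N. Pads are 22 mm wide; open, the fingers measure 114 mm over their backs; the gripper's body (76 mm by 85 mm) begins 54 mm behind the grasp point. The pads swing forward as they close: fully open they stand 13 mm farther back than shut.
Start: joints at [-1.422, 0.276, 1.505, -0, 1.361, -0.121], TCP at [0.153, -0.554, 0.231] pointing down, gripper open.
Joint ranges: [-2.89, 2.89], [-0.75, 2.08], [0.22, 2.7], [-1.18, 4.32], [0.11, 2.71], [-2.7, 2.7]. Speed limits (rad/s): [2.57, 2.57, 3.14, 3.14, 3.14, 3.14].

### API

Orientations are given as a unit quaternion [w, x, y, z].
In Python, from rig import manip gives the robot as it stands.
- The arm moves only by the shell command python3 -m creep 'ROWS' [OPENING] [FORCE]. ROWS is a JSON object of lists of equal length, an entry for each row: "delta_pos": the shift along the tool's x, y, z in cm, a list of three; "dr": the turn, a rotation vector about the tool's x, y, z in rad, a list of three. In form: {"delta_pos": [[dx, dy, dz], ...], "dr": [[rx, ry, rz], ...]}. A call has 1 to 10 rows; each row is the pose to reach, as a shift and turn from the pose commanded when the call began, along the tool's axes at that moment; what a row does not reach only later rows make up. A row lasts 1/10 s, in which the tool goes at most 50 mm and 8.59 degrees, less where a joint would pass 70% of its speed; a pose out of reach is approached as far as the arm can. A call with a gripper value outside its range is refused whole. OPENING is the opening, from -1 (shut) to 1 (fully open), set as the call begins (- or left out, the last holds). The fingers move at their own pace and stop on an object; FORCE is the grip in N (left out, the last holds). Time passes only in rows, so rows that repeat a pose let the fingers close. It gives the time, the measured TCP pose, the force and the opening at its end, in the units of the state.
- manip.get_state(): the state, without advancing time (a new reading comes with each control period).
- manip.get_image(name): name is "scene" or "side" or "wrist"; returns a dict with "pixels" (384x512x3 uint8, blue, green, red), "depth" (384x512 float32, m along the optical axis (not along the pixel's ray), 0 where there is no reading), "intrinsics" (3x3 intrinsics, pixels), "k1" (the pictures are not rectified: a ray, as slopes to the right and down, at radius r is drawn at 1 + k1 r^2 times it, then the intrinsics apply), "rvec" (rotation vector, rad) and "tvec" (3), from world to camera coordinates, as OpenCV has them. Camera axes: x right, y down, z forward; pixel columns grow to the right and rows downward; lengths in m; the calibration is good to about 2 mm. A picture is of the moment at which its call begins.
- manip.sign_off(): hands the job in, once; it reports no verdict.
The state is a dict: "clock": time; "qpos": joint angles; "qd": joint speeds; "effort": joint torques, N m; "position": TCP position; "ee_rot": TCP orientation; "contact_force": force on the tool from outside, world axes, zero at the start; "moment": the same for the moment, N m; "width": finger opening in m.
Only numpy, scipy, OpenCV 4.12 (cv2) and the standard library are available. Lean on these libraries where they do the work, as an engineer would, in place of code of your own. Each camera call takes 0.05 s, during which the arm holds its last target. There are 200 camera calls.

## Working session

There is one attempt and no reset: what is moved stays moved. The work goes in short steps, Python scripts to look and compute and a shell command to move; the robot and the scene stay as the last step left them, time stands still between calls to the robot, and variables do not carry over. Pictures are saved under pics/ and viewed, about 8 in all and at most 12, crops included, and the job is handed in when it is done.

```bash
mkdir -p pics; ls
cat > h.py <<'E'
import numpy as np, cv2
from rig import manip
def snap(n):
    im=manip.get_image(n); np.save(f'/tmp/{n}.npy',im,allow_pickle=True); return im
def load(n): return np.load(f'/tmp/{n}.npy',allow_pickle=True).item()
def cloud(im):
    K=np.array(im['intrinsics'],float);k=im['k1'];h,w=im['depth'].shape
    u,v=np.meshgrid(np.arange(w),np.arange(h))
    p=np.stack([u,v],-1).reshape(-1,1,2).astype(np.float64)
    r=cv2.undistortPoints(p,K,np.array([k,0,0,0,0.])).reshape(h,w,2)
    d=im['depth'].astype(float)
    c=np.concatenate([r*d[...,None],d[...,None]],-1)
    R=cv2.Rodrigues(np.array(im['rvec'],float))[0]
    P=(c-np.array(im['tvec'],float).reshape(3))@R
    P[d==0]=np.nan
    return P
def proj(im,pts):
    q,_=cv2.projectPoints(np.array(pts,float).reshape(-1,3),np.array(im['rvec'],float),np.array(im['tvec'],float),np.array(im['intrinsics'],float),np.array([im['k1'],0,0,0,0.]));return q.reshape(-1,2)
E
python3 - <<'E'
from h import *
for n in ['scene','side']:
    im=snap(n); cv2.imwrite(f'pics/{n}0.png',im['pixels'])
print(manip.get_state(), manip.grasp_offset)
E
```

```text
pics
{'clock': 0.1, 'qpos': array([-1.42201512e+00,  2.76555417e-01,  1.50598052e+00,  1.32045496e-05,
        1.36074468e+00, -1.21004667e-01]), 'qd': array([ 0.00091358, -0.00266157, -0.00385688,  0.00077095,  0.00284778,
       -0.00030762]), 'effort': array([ 1.28238851e-03, -4.17699087e+01, -2.46405494e+01, -3.11708436e-04,
        5.80386069e-03, -8.58475914e-06]), 'position': array([ 0.15317846, -0.55373334,  0.23052311]), 'ee_rot': array([-0.09449691, -0.70067939, -0.09569049,  0.70068684]), 'contact_force': array([-0.58159053,  0.00958416,  1.15442548]), 'moment': array([-0.01599804, -0.00232849, -0.03300796]), 'width': 0.08560311993251486} 0.0187
```

View pics/scene0.png

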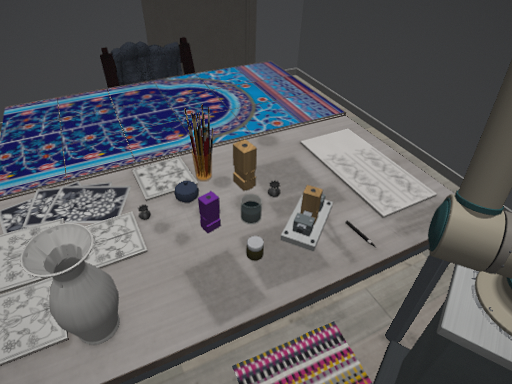

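View pics/side0.png

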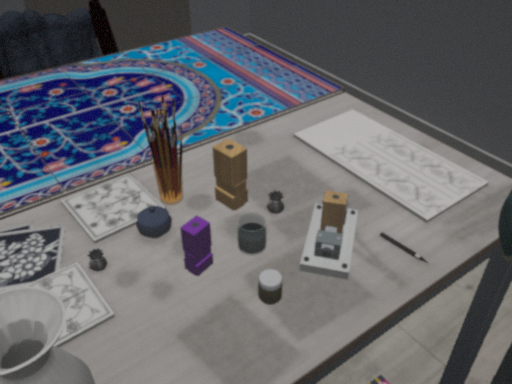

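The scene image shows three candidates: a small wooden block in the white/aluminium jig at (312,200), a larger wooden one at (244,165), and a purple one at (209,212). I choose (312,200), because it isn't purple and is the smaller of the two wooden ones. The bystanders are the water jar (251,208), the pigment jar (255,248), and a black bag at (274,188), with a lookalike bag at (144,211).

Run:
```python
from h import *
for n,box in [('scene',(270,175,350,255)),('side',(290,180,370,285))]:
    im=load(n);P=cloud(im);x0,y0,x1,y1=box
    Q=P[y0:y1,x0:x1].reshape(-1,3);Q=Q[~np.isnan(Q[:,0])]
    for name,lo,hi in [('top',.098,.118),('base',.013,.024),('guides',.045,.062)]:
        S=Q[(Q[:,2]>lo)&(Q[:,2]<hi)]
        r=cv2.minAreaRect((S[:,:2]*1000).astype(np.float32))
        print(n,name,len(S),S.mean(0).round(4),r, np.median(S[:,2]).round(4))
    cr=im['pixels'][y0-30:y1+20,x0-30:x1+30]
    cv2.imwrite(f'pics/{n}c.png',cv2.resize(cr,None,fx=4,fy=4,interpolation=cv2.INTER_CUBIC))
    for nm,(u,v) in (dict(water=(251,212),pig=(255,242),bag=(274,190)) if n=='scene' else {}).items(): print(nm,P[v,u].round(3))
```

```text
scene top 203 [0.4983 0.0583 0.1064] ((499.7265625, 54.398990631103516), (40.57184982299805, 34.23582458496094), 9.930414199829102) 0.1075
scene base 894 [0.5    0.0759 0.0189] ((543.2630004882812, 62.34726333618164), (169.61045837402344, 170.85130310058594), 9.829146385192871) 0.0189
scene guides 391 [0.4919 0.0898 0.0539] ((498.5329284667969, 62.22882080078125), (43.716033935546875, 142.72622680664062), 8.917827606201172) 0.0546
water [0.613 0.145 0.048]
pig [0.553 0.22  0.048]
bag [0.625 0.014 0.022]
side top 363 [0.5004 0.0581 0.1059] ((501.10821533203125, 54.258445739746094), (41.353057861328125, 34.83556365966797), 8.683286666870117) 0.1068
side base 1735 [0.4959 0.0748 0.0175] ((501.1811828613281, 53.830142974853516), (85.55851745605469, 173.05645751953125), 9.392845153808594) 0.0175
side guides 694 [0.4935 0.0945 0.0532] ((499.7156066894531, 62.80116271972656), (45.486778259277344, 141.70982360839844), 9.268927574157715) 0.0539
```

View pics/scenec.png

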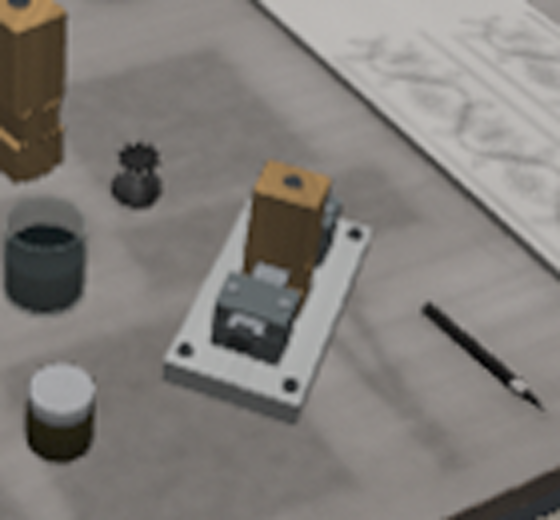

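The crop confirms the choice: it is a loose wooden block between two grey guides, with a jaw bar at its foot. The two cameras agree on a jig centre near (0.5005, 0.054) and a yaw of about 0.16. Next I work out the approach.

```bash
cat >> h.py <<'E'
from scipy.spatial.transform import Rotation as Ro
def rot(q): return Ro.from_quat([q[1],q[2],q[3],q[0]])
def tgt(yaw,sgn=1,lean=0):
    jx=np.array([np.cos(yaw),np.sin(yaw),0]);X=np.array([0,0,-1.]);Y=sgn*jx
    return Ro.from_matrix(np.stack([X,Y,np.cross(X,Y)],1))
def rel(p,R):
    s=manip.get_state();R0=rot(s['ee_rot'])
    return (R0.inv().apply(np.array(p)-s['position'])*100).round(2),(R0.inv()*R).as_rotvec().round(4)
E
python3 - <<'E'
from h import *
s=manip.get_state();print(rot(s['ee_rot']).as_matrix().round(3))
for g in (1,-1):print(rel([.5005,.054,.18],tgt(.16,g)))
E
```

```text
[[-0.     0.267 -0.964]
 [ 0.002 -0.964 -0.267]
 [-1.    -0.002 -0.   ]]
(array([  5.15, -49.31, -49.67]), array([-1.461e+00, -1.400e-03,  1.200e-03]))
(array([  5.15, -49.31, -49.67]), array([1.6806e+00, 1.2000e-03, 1.4000e-03]))
```

```bash
python3 -m creep '{"delta_pos": [[0,-2,-2],[0.5,-5,-5],[0.8,-8.5,-8.5],[1,-12,-12],[1,-15.5,-15.5],[1,-19,-19],[1,-22.5,-22.5],[1,-26,-26],[1,-29,-29],[1,-31,-31]], "dr": [[-0.08,0,0],[-0.2,0,0],[-0.32,0,0],[-0.44,0,0],[-0.56,0,0],[-0.68,0,0],[-0.8,0,0],[-0.92,0,0],[-1.02,0,0],[-1.1,0,0]]}' 1 40
python3 - <<'E'
from h import *
print(rel([.5005,.054,.18],tgt(.16)))
E
```

```text
clock: 1.1
position: [0.3699, -0.17, 0.2211]
ee_rot: [0.449, 0.547, 0.449, -0.546]
contact_force: [0.1, 0.1, 0.4]
width: 0.0852
(array([  4.14,   8.46, -24.51]), array([-0.3555, -0.0009, -0.    ]))
```

```bash
python3 -m creep '{"delta_pos": [[0.2,0.7,-2],[0.5,1.9,-5.5],[1,3.1,-9],[1.5,4.3,-12.5],[2,5.5,-16],[2.5,6.7,-19.5],[2.8,7.7,-22.3],[3,8.2,-23.8],[3.1,8.46,-24.5],[3.1,8.46,-24.5]], "dr": [[-0.04,0,0],[-0.09,0,0],[-0.14,0,0],[-0.2,0,0],[-0.25,0,0],[-0.3,0,0],[-0.33,0,0],[-0.355,0,0],[-0.355,0,0],[-0.355,0,0]]}'
python3 - <<'E'
from h import *
for n in ('wrist','side'):
    im=snap(n);P=cloud(im);Q=P.reshape(-1,3);Q=Q[~np.isnan(Q[:,0])]
    Q=Q[(abs(Q[:,0]-.5)<.13)&(abs(Q[:,1]-.054)<.13)]
    for name,lo,hi in [('top',.100,.116),('base',.013,.023),('guides',.045,.062)]:
        S=Q[(Q[:,2]>lo)&(Q[:,2]<hi)]
        if len(S)>5: print(n,name,len(S),np.median(S[:,2]).round(4),cv2.minAreaRect((S[:,:2]*1000).astype(np.float32)))
    cv2.imwrite(f'pics/{n}1.png',im['pixels'])
print(rel([.5005,.054,.073],tgt(.16)), manip.get_state()['position'])
E
```

```text
clock: 2.1
position: [0.5011, 0.0503, 0.1899]
ee_rot: [0.537, 0.46, 0.537, -0.46]
contact_force: [-0.1, -0.7, -0.2]
width: 0.0851
wrist top 2285 0.1077 ((501.6832580566406, 53.52888870239258), (40.136985778808594, 32.289493560791016), 9.062822341918945)
wrist base 7511 0.0178 ((547.2946166992188, 60.41380310058594), (176.7916259765625, 171.04135131835938), 9.331881523132324)
wrist guides 4948 0.0548 ((558.036376953125, 60.38097381591797), (162.9746856689453, 157.95883178710938), 6.7081074714660645)
side top 336 0.1069 ((501.244140625, 54.152164459228516), (41.26247787475586, 33.304508209228516), 9.249052047729492)
side base 1869 0.0174 ((549.543701171875, 61.461368560791016), (183.685546875, 172.36341857910156), 9.036609649658203)
side guides 914 0.0537 ((556.3704833984375, 69.39703369140625), (163.5321807861328, 143.19439697265625), 6.831811904907227)
(array([11.73,  0.06, -0.46]), array([-0.0068,  0.0007,  0.0008])) [0.50065608 0.04942836 0.19029219]
```

View pics/wrist1.png

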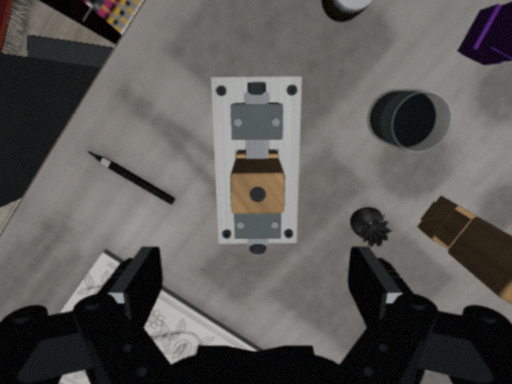

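The wrist view shows the jig lined up with the tool, with the block top at (258,193). The bag (370,222) and the jar (410,120) are well clear of the finger path. I re-read the settled pose and descend.

```bash
python3 -m creep '{"delta_pos": [[0,0.05,-0.4],[0,0.05,-0.4]], "dr": [[-0.006,0,0],[-0.006,0,0]]}'
python3 - <<'E'
from h import *
print(rel([.5012,.0537,.071],tgt(.16)), manip.get_state()['position'])
E
```

```text
clock: 2.4
position: [0.5007, 0.0539, 0.1905]
ee_rot: [0.538, 0.459, 0.538, -0.459]
contact_force: [-0.2, -0.6, -0.7]
width: 0.085
(array([11.95,  0.04,  0.03]), array([-0.001 ,  0.0001, -0.0002])) [0.50074311 0.05392626 0.19054988]
```

```bash
python3 -m creep '{"delta_pos": [[1,0,0],[3,0,0],[5,0,0],[7,0.04,0],[8.5,0.04,0],[10,0.04,0],[11,0.04,0],[11.6,0.04,0],[11.9,0.04,0],[11.9,0.04,0]], "dr": [[0,0,0],[0,0,0],[0,0,0],[0,0,0],[0,0,0],[0,0,0],[0,0,0],[0,0,0],[0,0,0],[0,0,0]]}'
python3 - <<'E'
from h import *
print(rel([.5012,.0537,.071],tgt(.16)), manip.get_state()['position'])
E
```

```text
clock: 3.4
position: [0.5016, 0.0544, 0.0712]
ee_rot: [0.538, 0.458, 0.538, -0.458]
contact_force: [0.3, 0.1, 0.7]
width: 0.0852
(array([ 0.02, -0.05,  0.06]), array([-0.    ,  0.0001,  0.    ])) [0.501564   0.05437027 0.0711999 ]
```

```bash
python3 -m creep '{"delta_pos": [[0,0,0],[0,0,0],[0,0,0],[0,0,0],[0,0,0],[0,0,0],[0,0,0],[0,0,0]], "dr": [[0,0,0],[0,0,0],[0,0,0],[0,0,0],[0,0,0],[0,0,0],[0,0,0],[0,0,0]]}' -1 80
python3 - <<'E'
from h import *
s=manip.get_state();print(s['position'],s['contact_force'],s['moment'],s['width'])
im=snap('side');cv2.imwrite('pics/side2.png',cv2.resize(im['pixels'][120:310,250:450],None,fx=3,fy=3))
E
```

```text
clock: 4.2
position: [0.5022, 0.0544, 0.0719]
ee_rot: [0.539, 0.459, 0.538, -0.458]
contact_force: [0.6, 0.6, 5.3]
width: 0.0391
[0.50217008 0.05444983 0.07193432] [0.57882647 0.55985799 5.30426616] [-0.01187877  0.03476434  0.01053773] 0.03907517799098626
```

View pics/side2.png

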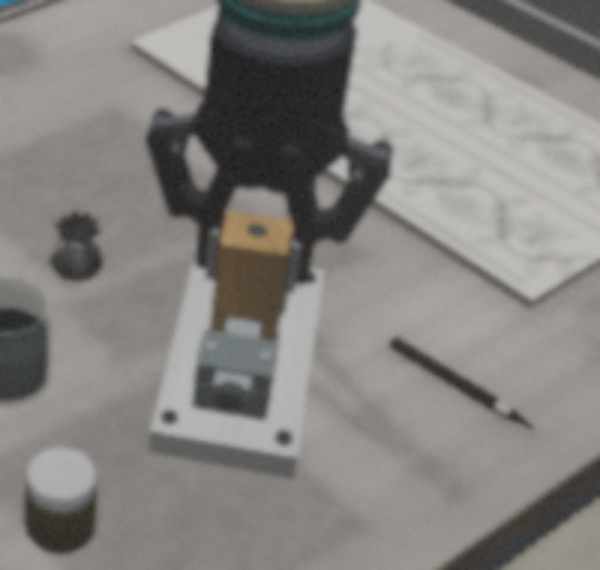

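The block is gripped: width 39 mm, and the side view shows the fingers on its ±x faces, clear of the jaws. I rock it towards +y first, which is tool −z with a turn about −y, pivoting on the foot edge.

```bash
python3 -m creep '{"delta_pos": [[-0.02,0,-0.13],[-0.03,0,-0.25],[-0.04,0,-0.38],[-0.05,0,-0.5],[-0.06,0,-0.63],[-0.06,0,-0.76],[-0.06,0,-0.87],[-0.06,0,-0.98],[-0.06,0,-1.09],[-0.06,0,-1.09]], "dr": [[0,-0.02,0],[0,-0.04,0],[0,-0.06,0],[0,-0.08,0],[0,-0.1,0],[0,-0.12,0],[0,-0.14,0],[0,-0.16,0],[0,-0.18,0],[0,-0.18,0]]}'
python3 - <<'E'
from h import *
s=manip.get_state();R=rot(s['ee_rot']);print(s['position'],s['contact_force'],s['moment'],s['width'],(tgt(.16).inv()*R).as_rotvec().round(3))
E
```

```text
clock: 5.25
position: [0.5005, 0.064, 0.0723]
ee_rot: [0.586, 0.414, 0.487, -0.498]
contact_force: [0.9, -5.7, 2.5]
width: 0.0393
[0.500499   0.06395075 0.07226522] [ 0.89577092 -5.71108309  2.45821917] [-0.68740244 -0.21660071 -0.01762239] 0.039285627305278036 [-0.003 -0.184  0.001]
```

```bash
python3 -m creep '{"delta_pos": [[0,0,-0.06],[0,0,-0.12],[0,0,-0.15],[0,0,-0.15]], "dr": [[0,-0.01,0],[0,-0.02,0],[0,-0.025,0],[0,-0.025,0]]}'
python3 - <<'E'
from h import *
s=manip.get_state();R=rot(s['ee_rot']);print(s['position'],s['contact_force'],s['moment'],s['width'],(tgt(.16).inv()*R).as_rotvec().round(3))
im=snap('side');cv2.imwrite('pics/side3.png',cv2.resize(im['pixels'][180:290,270:400],None,fx=5,fy=5,interpolation=cv2.INTER_CUBIC))
E
```

```text
clock: 5.65
position: [0.5004, 0.0643, 0.0723]
ee_rot: [0.592, 0.408, 0.479, -0.503]
contact_force: [2.0, -9.6, 3.3]
width: 0.0389
[0.50043895 0.06433767 0.0723007 ] [ 1.96999639 -9.59411601  3.31716252] [-0.66504025 -0.20232167  0.04194735] 0.03890352898453815 [-0.002 -0.21   0.001]
```

View pics/side3.png

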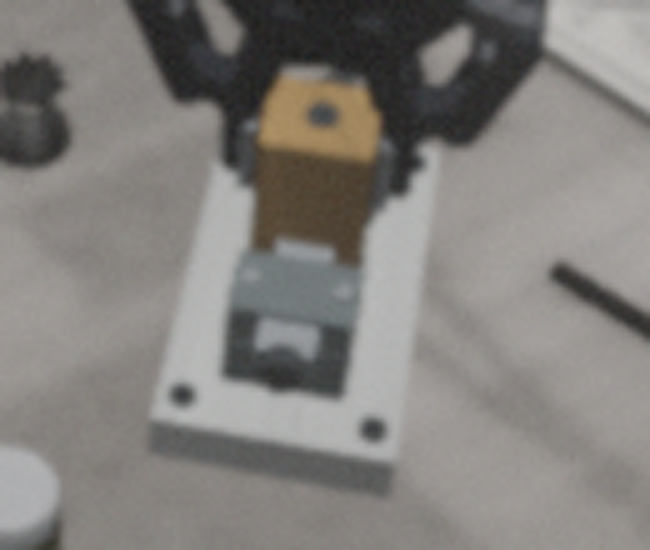

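The side crop shows the block leaning towards the +y jaw, with its top at (320,115). The jaw knob seems to stick out a little further at (280,370). I measure the block's actual lean and the jaw from the depth data.

```bash
cat >> h.py <<'E'
C=np.array([.5012,.0537]);YAW=.16
def jig(P):
    c,s=np.cos(YAW),np.sin(YAW);d=P[...,:2]-C
    return np.stack([d[...,0]*c+d[...,1]*s,-d[...,0]*s+d[...,1]*c,P[...,2]],-1)*1000
def meas(n):
    im=snap(n);J=jig(cloud(im));px=im['pixels'].astype(int)
    w=(px[...,2]-px[...,0]>35)&(abs(J[...,0])<26)&(abs(J[...,1])<45)
    for nm,m in (('top',w&(J[...,2]>98)),):
        S=J[m]
        if len(S)<20: print(n,'few',len(S));continue
        A=np.c_[S[:,:2],np.ones(len(S))];
        for _ in range(4):
            k=np.linalg.lstsq(A,S[:,2],rcond=None)[0];r=abs(A@k-S[:,2]);g=r<2.5;A=A[g];S=S[g]
        print(n,nm,len(S),'lean to +y',np.round(-k[1]*-1*-1,3),'x',k[0].round(3),'mean',S.mean(0).round(1))
    S=J[w&(J[...,2]>55)&(J[...,2]<92)&(abs(J[...,0])<14)]   # +y face
    if len(S)>20:
        k=np.polyfit(S[:,2],S[:,1],1);r=S[:,1]-np.polyval(k,S[:,2]);S=S[abs(r)<2.5];k=np.polyfit(S[:,2],S[:,1],1)
        print(n,'+y face n',len(S),'lean',k[0].round(3),'y at z=75',np.polyval(k,75).round(1))
    kn=J[(abs(J[...,0])<6)&(J[...,1]>50)&(J[...,1]<95)&(abs(J[...,2]-46)<6)]
    if len(kn): print(n,'+knob outer',np.percentile(kn[:,1],[50,95,100]).round(1),len(kn))
    kn=J[(abs(J[...,0])<6)&(J[...,1]<-50)&(J[...,1]>-95)&(abs(J[...,2]-46)<6)]
    if len(kn): print(n,'-knob outer',np.percentile(kn[:,1],[50,5,0]).round(1),len(kn))
E
python3 - <<'E'
from h import *
meas('side');meas('scene')
_s=snap
E
sed -i 's/^    im=snap(n);J=/    im=(im0 if im0 is not None else snap(n));J=/; s/^def meas(n):/def meas(n,im0=None):/' h.py
```

```text
side top 286 lean to +y 0.203 x -0.011 mean [  0.8  18.6 106.7]
side +knob outer [75.  83.1 83.5] 81
side -knob outer [-77.4 -80.3 -80.6] 4
scene top 145 lean to +y 0.2 x 0.002 mean [  1.2  20.  107.2]
scene +knob outer [81.8 82.9 83.4] 22
```

The lean is 0.20 rad in both cameras. The top centre sits where pivoting about the seated foot predicts (about 19 mm), so the +y jaw should be fully back. Now the other side.

```bash
python3 -m creep '{"delta_pos": [[0.05,0,0.3],[0.1,0,0.6],[0.19,0,0.9],[0.284,0,1.205],[0.31,0,1.48],[0.354,0,1.834],[0.4,0,2.07],[0.45,0,2.31],[0.48,0,2.43],[0.49,0,2.5]], "dr": [[0,0.05,0],[0,0.1,0],[0,0.15,0],[0,0.205,0],[0,0.25,0],[0,0.305,0],[0,0.345,0],[0,0.385,0],[0,0.41,0],[0,0.42,0]]}'
python3 - <<'E'
from h import *
s=manip.get_state();R=rot(s['ee_rot']);print(s['position'],jig(s['position']),s['contact_force'],s['moment'],s['width'],(tgt(.16).inv()*R).as_rotvec().round(3))
meas('side');meas('scene')
E
```

```text
clock: 6.8
position: [0.5035, 0.0446, 0.0727]
ee_rot: [0.475, 0.508, 0.594, -0.405]
contact_force: [0.3, 13.0, 4.8]
width: 0.0389
[0.50349181 0.04461508 0.07272663] [ 0.81514457 -9.33400788 72.72662967] [ 0.33863251 13.01887244  4.84153886] [ 1.44737377 -0.32609583  0.04648163] 0.03893997743961204 [0.003 0.223 0.001]
side top 142 lean to +y -0.013 x -0.005 mean [ -0.3 -14.1 106.5]
side +y face n 225 lean -0.188 y at z=75 4.4
side +knob outer [77.7 83.2 83.9] 77
scene top 85 lean to +y -0.007 x 0.015 mean [ -0.6 -14.7 106.8]
scene +y face n 131 lean -0.186 y at z=75 5.2
scene +knob outer [81.2 82.7 83.4] 24
```

```bash
python3 -m creep '{"delta_pos": [[0,0,0.1],[0,0,0.2],[0,0,0.2],[0,0,0.2]], "dr": [[0,0.01,0],[0,0.02,0],[0,0.02,0],[0,0.02,0]]}'
python3 - <<'E'
from h import *
s=manip.get_state();R=rot(s['ee_rot']);print(s['position'],jig(s['position']),s['contact_force'],s['moment'],(tgt(.16).inv()*R).as_rotvec().round(3))
meas('side');meas('scene')
E
```

```text
clock: 7.3
position: [0.5035, 0.0446, 0.0728]
ee_rot: [0.468, 0.512, 0.599, -0.4]
contact_force: [0.7, 15.2, 7.5]
width: 0.0392
[0.50350279 0.04461894 0.07277937] [ 0.82660346 -9.33194524 72.77937147] [ 0.66428047 15.19773039  7.47222646] [ 1.62636661 -0.21175877 -0.02215177] [0.002 0.245 0.001]
side top 144 lean to +y -0.036 x -0.008 mean [ -0.3 -15.1 106.4]
side +y face n 242 lean -0.192 y at z=75 3.8
side +knob outer [79.2 83.1 83.8] 82
scene top 73 lean to +y -0.03 x 0.019 mean [-1.00e-01 -1.44e+01  1.07e+02]
scene +y face n 136 lean -0.195 y at z=75 4.9
scene +knob outer [82.  83.  84.1] 23
```

Force now rises with no more motion, so the −y jaw is on its stop (block lean about 0.193). The block slipped about 0.05 rad in the pads, so I bring it upright at tool lean +0.045 and measure.

```bash
python3 -m creep '{"delta_pos": [[0.03,0,-0.18],[0.07,0,-0.36],[0.1,0,-0.54],[0.14,0,-0.72],[0.17,0,-0.89],[0.23,0,-1.06],[0.29,0,-1.23],[0.34,0,-1.4],[0.39,0,-1.55],[0.39,0,-1.55]], "dr": [[0,-0.02,0],[0,-0.04,0],[0,-0.06,0],[0,-0.08,0],[0,-0.1,0],[0,-0.12,0],[0,-0.14,0],[0,-0.165,0],[0,-0.19,0],[0,-0.19,0]]}'
python3 - <<'E'
from h import *
s=manip.get_state();R=rot(s['ee_rot']);print(s['position'],jig(s['position']),s['contact_force'],s['moment'],(tgt(.16).inv()*R).as_rotvec().round(3))
meas('side');meas('scene')
meas('wrist')
im=load('side');cv2.imwrite('pics/side5.png',cv2.resize(im['pixels'][180:290,270:400],None,fx=5,fy=5,interpolation=cv2.INTER_CUBIC))
E
```

```text
clock: 8.4
position: [0.5018, 0.0555, 0.072]
ee_rot: [0.527, 0.468, 0.55, -0.448]
contact_force: [-0.0, -0.4, 7.0]
width: 0.039
[0.50176054 0.0554735  0.07198081] [ 0.8359277   1.66154698 71.98081275] [-3.33365812e-03 -4.48068010e-01  7.04374064e+00] [-0.27419577  0.11949513 -0.07398001] [-0.002  0.043  0.001]
side top 259 lean to +y 0.009 x -0.001 mean [ -0.    1.8 107.1]
side +knob outer [80.3 83.4 85.3] 79
scene top 130 lean to +y 0.005 x -0.012 mean [  0.4   2.5 107.9]
scene +knob outer [81.6 83.8 83.9] 20
wrist top 6334 lean to +y -0.005 x 0.001 mean [  0.4   1.1 107.7]
wrist +knob outer [69.1 81.6 83.1] 701
wrist -knob outer [-70.4 -74.6 -75.6] 261
```

View pics/side5.png

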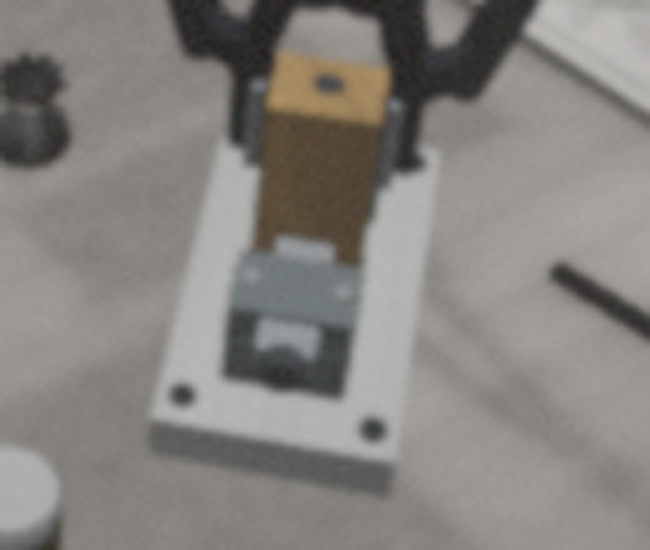

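The side crop shows the block upright between the jaws, with its top at (330,85). All three cameras give a lean within 0.01 rad. I start with a slow 8 mm lift and watch the force.

```bash
python3 -m creep '{"delta_pos": [[-0.1,0,0.03],[-0.2,0,0.03],[-0.35,0,0.02],[-0.5,0,0.01],[-0.65,0,0.01],[-0.8,0,0],[-0.8,0,0]], "dr": [[0,0,0],[0,0,0],[0,0,0],[0,0,0],[0,0,0],[0,0,0],[0,0,0]]}'
python3 - <<'E'
from h import *
s=manip.get_state();R=rot(s['ee_rot']);print(s['position'],jig(s['position']),s['contact_force'],s['moment'],(tgt(.16).inv()*R).as_rotvec().round(3))
meas('wrist');meas('side')
E
```

```text
clock: 9.25
position: [0.5014, 0.055, 0.0794]
ee_rot: [0.526, 0.469, 0.55, -0.448]
contact_force: [0.5, -0.2, -1.9]
width: 0.0391
[0.50143088 0.05500307 0.07942918] [ 0.43553204  1.24963843 79.42917742] [ 0.49979594 -0.2351716  -1.94309756] [-0.04428478 -0.02638214  0.01540046] [-0.     0.045  0.   ]
wrist top 6355 lean to +y -0.006 x 0.001 mean [1.000e-01 7.000e-01 1.151e+02]
wrist +knob outer [68.7 80.8 82.8] 648
wrist -knob outer [-71.5 -79.9 -82.4] 259
side top 255 lean to +y 0.011 x -0.01 mean [ -0.6   1.6 114.5]
side +knob outer [80.4 83.  83.8] 77
```

Only the weight is carried (1.9 N). The foot is at about 15.5 mm, so the notch ledge is already past the jaws without resistance, and the jaw knobs are symmetric at ±82.6 mm. I continue straight up.

```bash
python3 -m creep '{"delta_pos": [[-0.4,0,-0.02],[-1,0,-0.045],[-1.6,0,-0.07],[-2.2,0,-0.1],[-2.8,0,-0.12],[-3.4,0,-0.14],[-4,0,-0.15],[-4.5,0,-0.15],[-4.8,0,-0.15],[-4.8,0,-0.15]], "dr": [[0,0,0],[0,0,0],[0,0,0],[0,0,0],[0,0,0],[0,0,0],[0,0,0],[0,0,0],[0,0,0],[0,0,0]]}'; python3 -m creep '{"delta_pos": [[0,0,0],[0,0,0],[0,0,0]], "dr": [[0,0,0],[0,0,0],[0,0,0]]}'
python3 - <<'E'
from h import *
s=manip.get_state();R=rot(s['ee_rot']);print(s['position'],jig(s['position']),s['contact_force'],s['moment'],(tgt(.16).inv()*R).as_rotvec().round(3))
meas('wrist');meas('side');meas('scene')
im=load('side');cv2.imwrite('pics/side6.png',cv2.resize(im['pixels'][130:310,220:420],None,fx=4,fy=3.3,interpolation=cv2.INTER_CUBIC))
J=jig(cloud(im));px=im['pixels'].astype(int)
w=(px[...,2]-px[...,0]>25)&(abs(J[...,0])<26)&(abs(J[...,1])<30)&(J[...,2]>25)
print('lowest wood z',np.percentile(J[w][:,2],[0,1,5]))
E
```

```text
clock: 10.35
position: [0.5018, 0.0543, 0.1278]
ee_rot: [0.526, 0.469, 0.55, -0.448]
contact_force: [0.4, 0.5, -2.1]
width: 0.0394
clock: 10.65
position: [0.5013, 0.0544, 0.127]
ee_rot: [0.526, 0.468, 0.551, -0.448]
contact_force: [0.6, -0.0, -2.4]
width: 0.0388
[0.501303   0.05437355 0.12701593] [  0.20899708   0.64853438 127.01592785] [ 0.55030939 -0.03399808 -2.38090855] [-0.03277244  0.0253356  -0.0266538 ] [-0.     0.045 -0.001]
wrist top 6412 lean to +y -0.008 x 0.001 mean [-1.000e-01  0.000e+00  1.627e+02]
wrist +y face n 317 lean -0.408 y at z=75 20.0
wrist +knob outer [68.9 81.7 83. ] 397
side top 122 lean to +y 0.097 x -0.05 mean [ -3.2  -1.8 162.1]
side +y face n 53 lean -0.343 y at z=75 18.6
side +knob outer [77.2 83.6 84.3] 77
scene top 37 lean to +y 0.14 x -0.015 mean [ 1.000e-01 -5.000e+00  1.633e+02]
scene +y face n 23 lean -0.129 y at z=75 16.0
scene +knob outer [81.6 83.2 83.4] 21
lowest wood z [68.6963467  70.01801607 75.19539488]
```

View pics/side6.png

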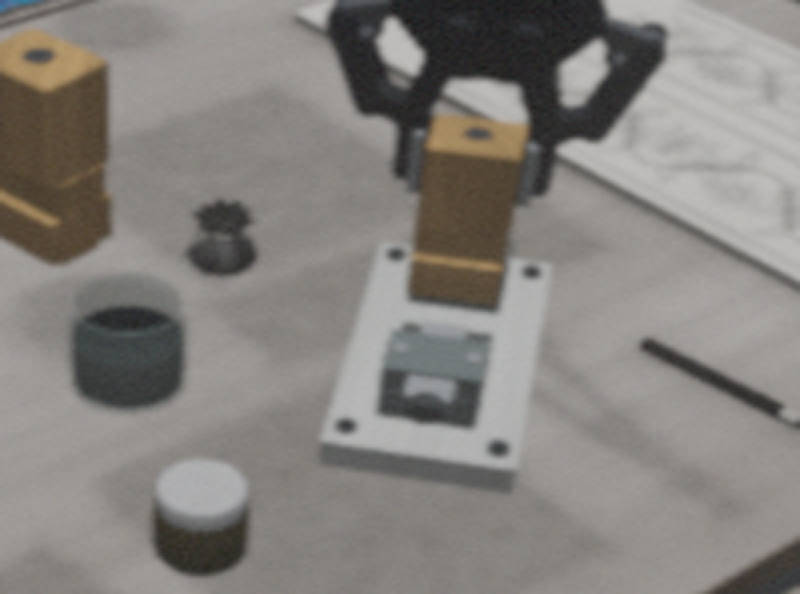

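The side crop shows the block hanging upright above the jig, foot at (455,300). The jars and the bag are undisturbed. The wrist camera puts its top at 162.7 mm, so the foot is about 63 mm up, roughly 6 mm above the screw heads. It is centred with a lean of −0.008. I hand the job in.

```bash
python3 -c "
from rig import manip
print(abs(manip.get_state()['qd']).max(),manip.sign_off())"
```

```text
the job is handed in; nothing more can be done
0.0012576429302282957 None
```

The block is out of the pocket and held still and upright above it, and I handed the job in at about 11 s of the 38 s allowed. I gripped it across its 40 mm width at 80 N and rocked it about 0.20 rad towards +y, then about 0.19 rad towards −y. I then brought it upright and drew it straight up.

**Last checks:**
- **Lift:** it came up carrying only its weight (about 2 N), with no resistance from the jaws.
- **Position:** its foot is about 63 mm above the table, roughly 6 mm above the screw heads. It is centred over the pocket to within about 1 mm and is about 0.008 rad from upright.
- **Forces and bystanders:** the forces I read between moves stayed below about 20 N. In the last picture the jars and the bag look undisturbed, judged by eye.

**Checks that disagreed or fell short:**
- **Jaws:** I could not see their inner ends. That they are fully back is inferred from the measured leans, the free lift and the knobs standing symmetrically at about ±82.6 mm.
- **Grip:** the block turned about 0.05 rad in the fingers while rocking. I corrected for this, so the tool itself is tilted 0.045 rad.
- **Lean readings:** in the final pose the side and scene cameras gave lean fits of 0.10 to 0.14 rad. I set these aside because few points on the block's top were usable there, and relied on the wrist camera's 6,400-point fit.

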